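# Clear the tea lights off the sprung chest and hold its lid at the marker

### The arm

A 7-joint arm with a two-finger parallel gripper is mounted at the origin on the work surface. World frame = base frame: x ahead of the robot, y to its left, z up, the work surface at z = 0. Lengths are in m, angles in rad, forces in N, time in s.
With the tool pointing down it reaches from about 0.425 to 0.925 m from the base axis. Payload 6.8 kg.
Tool frame: the origin (TCP) lies on the front face of the gripper's body, between the roots of the fingers; the fingertips stand 73 mm ahead of it and the grasp point (between the pads) lies 54 mm ahead of it (env.nose_length is the distance from the TCP to the fingertips, in m); z points along the fingers, y is the direction in which the jaws open and shut (so a half turn about z gives the same grasp; the last joint's range is limited). The gripper opens to 85 mm and grips with 20 to 120 N. Pads are 22 mm wide; open, the fingers measure 114 mm over their backs; the gripper's body (76 mm by 85 mm) begins 54 mm behind the grasp point. The pads swing forward as they close: fully open they stand 13 mm farther back than shut.
Start: joints at [1, 0.477, 0.022, 1.555, -0.011, 1.109, -0.083], TCP at [0.301, -0.604, 0.304] pointing down, gripper open.
Joint ranges: [-2.96, 2.96], [-0.34, 2.1], [-1.41, 1.46], [0.24, 2.44], [-1.37, 4.51], [0.17, 1.92], [-2.96, 2.96]. Speed limits (rad/s): [2.39, 2.39, 3.14, 3.14, 3.14, 3.14, 3.14].

### API

Orientations are given as a unit quaternion [w, x, y, z].
In Python, from cell import env, kin, camera, calibration, job gives the robot as it stands. The module is installed in compiled form; this text tells all that it offers. Calls block until the motion is done:
- env.reach(position, orientation): joint-space move of the TCP to a pose.
- env.movel(position, velocity=0.15, rot=None, stop_force=None): straight line of the TCP; rot=None keeps the orientation; velocity is the mean speed in m/s. With stop_force (N) it stops when the force on the tool has changed by that much, and returns True; else False.
- env.goto_joints(angles): joint-space move.
- env.grip(opening, f_grip=None): finger opening in m; f_grip is the grip in N (None keeps the last); returns when the fingers have stopped.
- env.dwell(seconds).
- kin.inverse_kinematics(position, orientation): joint angles nearest the present ones, or None.
- env.get_state(): the state.
- camera(name): name is "scene" or "top" or "wrist"; returns (picture, depth): 384x512x3 uint8, blue, green, red; 384x512 float32, m along the optical axis (not along the pixel's ray), 0 where there is no reading.
- calibration(name): a dict with "fx", "fy", "cx", "cy" (pixels), "rvec" (rotation vector, rad) and "tvec" (3), from world to camera coordinates, as OpenCV has them. Camera axes: x right, y down, z forward; pixel columns grow to the right and rows downward; lengths in m; the calibration is good to about 2 mm. A picture is of the moment at which its call begins: read the wrist's pose just before it. calibration takes no time and is no camera call; for the wrist camera it gives the pose at the moment of the call.
A pose or a line that the arm cannot do raises env.PlanningError and nothing moves.
- job.job_done(): hands the job in, once; it reports no verdict.
The state is a dict: "time": time; "qpos": joint angles; "joint_velocities": joint speeds; "joint_torque": joint torques, N m; "tcp_pos": TCP position; "orientation": TCP orientation; "force": force on the tool from outside, world axes, zero at the start; "torque": the same for the moment, N m; "opening": finger opening in m.
Only numpy, scipy, OpenCV 4.12 (cv2) and the standard library are available. Lean on these libraries where they do the work, as an engineer would, in place of code of your own. Each camera call takes 0.05 s, during which the arm holds its last target.

### The job

I want to pack the chest, but a carrying tray stands on its lid: tip the four tea lights off the tray into the wooden basket and set the empty tray down upright on the middle of the cork mat. Then lift the chest's spring-loaded lid by its bar until the red ball on the lid is level with the red ball on the marker arm beside it, and finish while still holding it there, steady, because it snaps shut when let go. Leave the marker arm and everything else on the table where they are.

Things in the scene. Friction and masses are not known exactly. Their poses are not given: they have to be found in the camera images.
- tray: blue carrying tray, about 0.2 kg, 160 (its x) x 130 (its y) mm, slick 6 mm floor, 21 mm high rim on three sides; OPEN at its -x end, where pieces slide out when tipped past about 25 degrees. A wooden grip board, 12 mm thick (along y), 100 mm long (along x), stands upright along the middle and reaches 86 mm above the underside. Origin: centre of the underside; z up. Starts on the lid, two tea lights each side
- tray_grip (a point): point to grip on the tray's board, 64 mm above the tray's underside, above its centre; axes as the tray's; pinch it along the tray's y
- tray_lip (a point): middle of the tray's open edge: 80 mm towards -x from the tray's centre, 6 mm above its underside
- light0: a tea light: silver cup with white wax, 38 mm across, 16 mm high, 20 g; origin: centre of its underside
- light1: a tea light: silver cup with white wax, 38 mm across, 16 mm high, 20 g; origin: centre of its underside
- light2: a tea light: silver cup with white wax, 38 mm across, 16 mm high, 20 g; origin: centre of its underside
- light3: a tea light: silver cup with white wax, 38 mm across, 16 mm high, 20 g; origin: centre of its underside
- basket: open square wooden basket fixed to the table, 200 x 200 mm outside, 90 mm high, walls and floor 6 mm; origin: centre of the underside. It stands on one side of the chest, left or right
- mat: cork mat fixed to the table, 190 (its x) x 220 (its y) mm, 4 mm thick, on the other side of the chest; origin: centre of the underside
- chest: wooden chest fixed to the table, 240 (x) x 280 (y) mm, lid top 97 mm above the table; origin: centre of the underside; its front (-x side) faces the robot and the lid's hinge runs along its far (+x) top edge
- lid (a joint): opening angle of the lid in rad: 0 closed, grows as the front edge rises, at most 1.3. A spring and its weight pull it shut; lifting it at the bar takes about 5 N when closed, about 8 N at 0.65 rad
- lid_bar (a point): middle of the steel lifting bar on the lid near its front edge: a round bar 12 mm in diameter, 140 mm long along the lid's y on two thin posts 60 mm either side of its middle, its axis 38 mm above the lid's top face (32 mm free below it). Axes turn with the lid
- lid_hinge (a point): point on the lid's hinge axis, which runs along the chest's y; the bar lies 215 mm in front of it (-x) and 44 mm above it when closed
- lid_dot (a point): the red ball (16 mm) on the left (+y) front corner of the lid, 230 mm from the hinge axis; axes turn with the lid
- marker (a joint): angle of the marker arm in rad, measured as the lid's: the lid must be opened to this value. Stiff, stays where it was set (0.35 to 0.65)
- marker_ball (a point): the red ball (18 mm) at the end of the white marker arm, 25 mm to the left (+y) of the lid, 230 mm from the same hinge axis; axes turn with the arm
- tape: not part of the job: the roll of amber packing tape lying flat, 100 mm across, 48 mm high; origin: centre of the underside
- candle: not part of the job: the thick white pillar candle, 72 mm across, 110 mm high; origin: centre of the underside
- carton_b: not part of the job: a paper-coloured carton with a tape band, 200 x 130 x 80 mm; origin: centre of the underside
- carton_c: not part of the job: a white carton with a tape band, 220 x 120 x 70 mm; origin: centre of the underside

How it is judged:
By the outcome, as a careful person would: the job done as asked, in the order asked, and still so for the second after the job is handed in, while the arm keeps its last pose, push and grip.
It also fails if it takes over 70 s, if anything falls off the work surface, if the arm or the gripper's body presses on something with over 40 N, if the wrist force passes 120 N, or if a joint passes its speed limit or range.

## Working session

There is one attempt and no reset: what is moved stays moved. The work goes in short steps, each a Python script; the robot and the scene stay as the last script left them, time stands still between calls to the robot, and variables do not carry over. Pictures are saved under pics/ and viewed, and the job is handed in when it is done.

```bash
mkdir -p pics; ls; python3 - <<'E'
from cell import env,kin,camera,calibration,job
import cv2,numpy as np
for n in ["scene","top"]:
    p,d=camera(n); cv2.imwrite(f"pics/{n}0.png",p); np.savez(f"{n}0.npz",p=p,d=d); print(n,calibration(n))
s=env.get_state(); print(s)
E
```

```text
pics
scene {'fx': 357.30383749423584, 'fy': 357.30383749423584, 'cx': 258.7233601211857, 'cy': 193.83925543338836, 'rvec': array([ 2.07034027,  1.46346886, -0.53010127]), 'tvec': array([-0.19251693, -0.34314128,  1.74111913])}
top {'fx': 435.8133268889136, 'fy': 435.8133268889136, 'cx': 252.36386764940622, 'cy': 188.11307915678168, 'rvec': array([ 2.18000187, -2.12256102,  0.1643852 ]), 'tvec': array([-0.02206711,  0.57681078,  1.79764946])}
{'time': 0.1, 'qpos': array([ 0.99990305,  0.47767396,  0.0223038 ,  1.55637368, -0.01146639,
        1.10930956, -0.08311939]), 'joint_velocities': array([ 0.00158874, -0.00074971, -0.00058239, -0.00230353,  0.00154017,
       -0.00068071, -0.00117847]), 'joint_torque': array([ 4.81059120e-03, -5.97754204e+01,  1.61386695e+00, -2.81951898e+01,
        1.29581141e-02,  4.93295913e-03,  1.45432057e-05]), 'tcp_pos': array([ 0.30117201, -0.60360694,  0.30304235]), 'orientation': array([-7.79122318e-04,  9.73340993e-01,  2.29361380e-01, -2.50441707e-04]), 'force': array([ 0.09587449, -0.22384155,  0.71971019]), 'torque': array([-0.03401754,  0.0025341 ,  0.02147956]), 'opening': 0.085482107302623}
```

View pics/scene0.png

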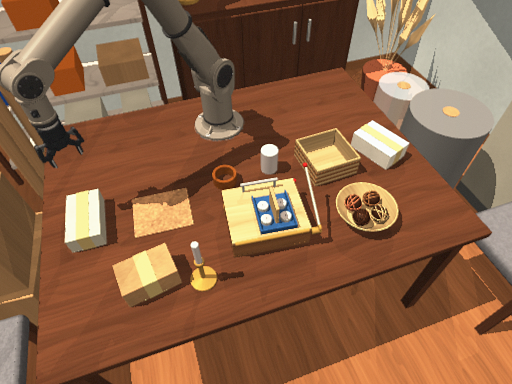

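View pics/top0.png

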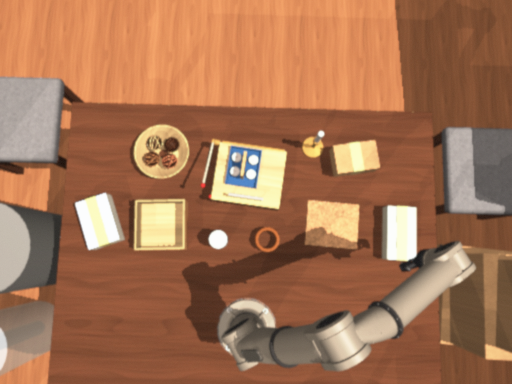

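```bash
cat > h.py <<'E'
import numpy as np,cv2
from scipy.spatial.transform import Rotation as R
def px2w(c,d,u,v):
    Rm=R.from_rotvec(c["rvec"]).as_matrix()
    u=np.asarray(u,float);v=np.asarray(v,float);d=np.asarray(d,float)
    P=np.stack([(u-c["cx"])/c["fx"]*d,(v-c["cy"])/c["fy"]*d,d],-1)
    return (P-np.ravel(c["tvec"]))@Rm
def cloud(c,d):
    v,u=np.mgrid[:d.shape[0],:d.shape[1]]
    return px2w(c,d,u,v)
def ray_z(c,u,v,z):
    Rm=R.from_rotvec(c["rvec"]).as_matrix()
    o=-Rm.T@np.ravel(c["tvec"]); r=Rm.T@np.array([(u-c["cx"])/c["fx"],(v-c["cy"])/c["fy"],1])
    return o+r*(z-o[2])/r[2]
def proj(c,P):
    K=np.array([[c["fx"],0,c["cx"]],[0,c["fy"],c["cy"]],[0,0,1]])
    return cv2.projectPoints(np.atleast_2d(np.asarray(P,float)),c["rvec"],np.ravel(c["tvec"]),K,None)[0][:,0]
E
python3 - <<'E'
from cell import calibration
from h import *
D=np.load("top0.npz");p,d=D["p"],D["d"]; c=calibration("top")
P=cloud(c,d)
cv2.imwrite("pics/t1.png",cv2.resize(p[110:260,120:370],None,fx=3.2,fy=3.2,interpolation=cv2.INTER_CUBIC))
D2=np.load("scene0.npz");cv2.imwrite("pics/s1.png",cv2.resize(D2["p"][130:260,190:390],None,fx=4,fy=4,interpolation=cv2.INTER_CUBIC))
# heights image
z=np.clip(P[...,2]/0.25*255,0,255).astype(np.uint8); cv2.imwrite("pics/z1.png",cv2.resize(cv2.applyColorMap(z,cv2.COLORMAP_JET)[110:260,120:370],None,fx=3.2,fy=3.2,interpolation=cv2.INTER_NEAREST))
print(P[300,150],P[250,330])
def rect(mask):
    n,l,s,ce=cv2.connectedComponentsWithStats(mask.astype(np.uint8))
    i=1+np.argmax(s[1:,4]); Q=P[l==i][:,:2].astype(np.float32)
    return cv2.minAreaRect(Q*1000),s[i]
reg=np.zeros(d.shape,bool); reg[130:215,200:295]=1
print("lid",rect(reg&(abs(P[...,2]-.097)<.008)))
reg[:]=0; reg[190:260,125:195]=1
print("basket",rect(reg&(abs(P[...,2]-.09)<.012)))
reg[:]=0; reg[190:260,295:370]=1
hsv=cv2.cvtColor(p,cv2.COLOR_BGR2HSV); print(hsv[225,330],hsv[255,330])
m=reg&(hsv[...,2]>130)&(abs(P[...,2])<.02); print("mat",rect(m))
reg[:]=0; reg[135:195,215:270]=1
m=reg&(hsv[...,0]>95)&(hsv[...,0]<130)&(hsv[...,1]>120); print("tray",rect(m))
E
```

```text
[0.10265963 0.40513437 0.00262542] [ 0.32735032 -0.34313939 -0.00209402]
lid (((629.1192016601562, 24.929977416992188), (311.7241516113281, 249.30540466308594), 83.24512481689453), array([ 209,  139,   78,   70, 2891], dtype=int32))
basket (((411.3467712402344, 365.6509704589844), (201.489990234375, 204.11402893066406), 2.765838623046875), array([135, 200,  51,  51, 386], dtype=int32))
[ 17 117 246] [ 10 154 136]
mat (((461.8857116699219, -353.6455078125), (250.54148864746094, 323.76287841796875), 0.7872547507286072), array([ 295,  190,   75,   59, 3918], dtype=int32))
tray (((632.6423950195312, 37.84159851074219), (117.66192626953125, 102.51276397705078), 83.4043960571289), array([226, 158,  30,  29, 260], dtype=int32))
```

View pics/t1.png

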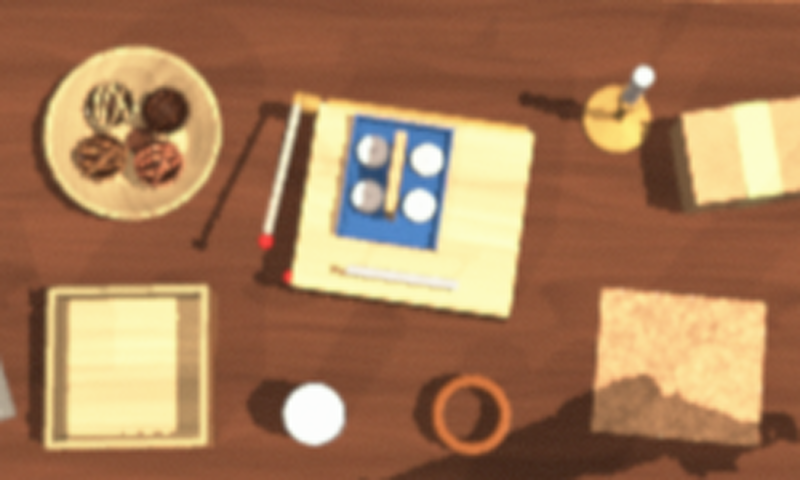

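View pics/s1.png

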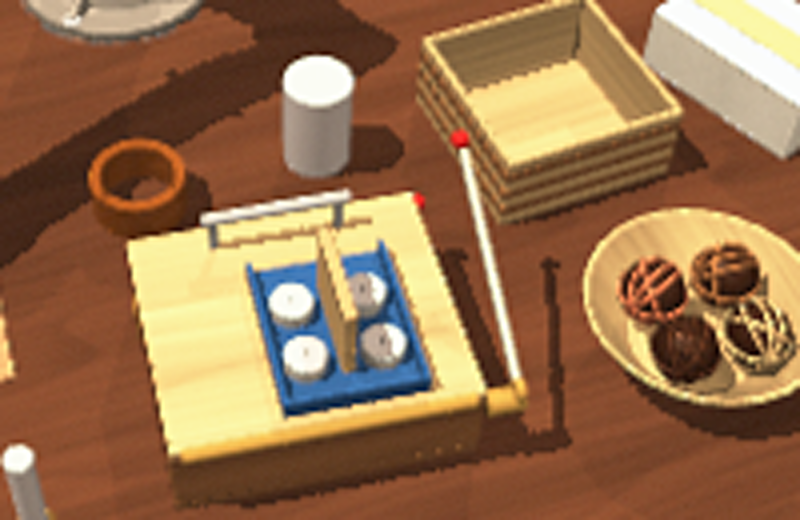

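View pics/z1.png

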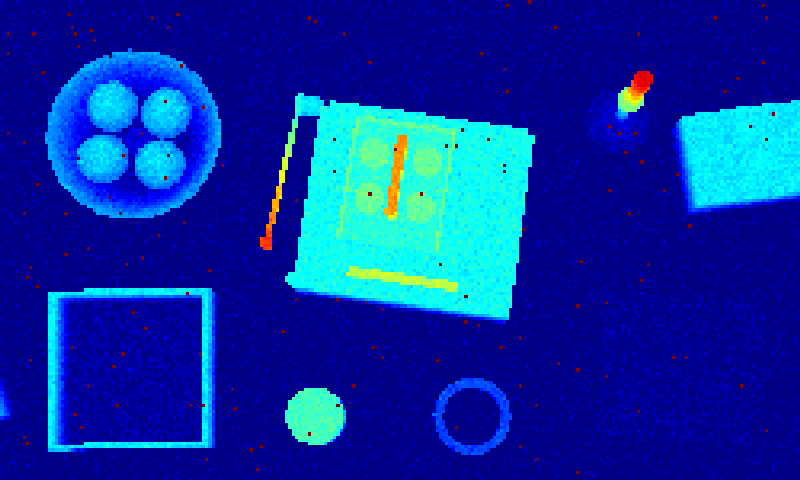

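```bash
python3 - <<'E'
from cell import calibration,env,kin
from h import *
c=calibration("top")
D=np.load("top0.npz");P=cloud(c,D["d"])
f=lambda X,Y,z: ray_z(c,120+(X+.5)/3.2-.5,110+(Y+.5)/3.2-.5,z).round(4)
print("lid",[f(*q,.097) for q in [(318,100),(533,130),(511,318),(291,288)]])
print("boardends",[f(*q,.183) for q in [(400,132),(391,218)]])
print("tray rim",[f(*q,.12) for q in [(357,115),(453,128),(438,249),(338,236)]])
print("bar",[f(*q,.135) for q in [(345,270),(456,286)]])
print("mat",[f(*q,.004) for q in [(602,288),(766,302),(760,446),(592,433)]])
print("basket",[f(*q,.09) for q in [(47,287),(209,287),(209,445),(45,449)]])
# board points by cloud
r=lambda v0,v1,u0,u1,lo,hi:(lambda Q:Q[(Q[:,2]>lo)&(Q[:,2]<hi)])(P[v0:v1,u0:u1].reshape(-1,3))
Q=r(150,180,238,250,.165,.2); print("board",np.median(Q,0),len(Q),cv2.minAreaRect((Q[:,:2]*1000).astype(np.float32)))
Q=r(190,203,222,268,.122,.16); print("bar",Q.mean(0),len(Q),cv2.minAreaRect((Q[:,:2]*1000).astype(np.float32)))
Q=r(180,190,199,207,.15,.28); print("mball",np.median(Q,0),len(Q))
Q=r(190,200,208,214,.08,.28); print("dot",Q.mean(0),len(Q))
Q=r(215,260,195,245,.08,.28); print("candle",Q.mean(0),len(Q))
s=env.get_state()
Rm=R.from_rotvec(np.ravel(calibration("wrist")["rvec"]));t=np.ravel(calibration("wrist")["tvec"])
o=-Rm.inv().apply(t); q=s["orientation"];Rt=R.from_quat([*q[1:],q[0]])
print("cam in tool",Rt.inv().apply(o-s["tcp_pos"]),(Rt.inv()*Rm.inv()).as_matrix().round(2),calibration("wrist")["fx"])
E
```

```text
lid [array([0.7633, 0.1372, 0.097 ]), array([ 0.7315, -0.1425,  0.097 ]), array([ 0.4863, -0.1181,  0.097 ]), array([0.517 , 0.1625, 0.097 ])]
boardends [array([0.704 , 0.0286, 0.183 ]), array([0.5964, 0.0365, 0.183 ])]
tray rim [array([0.7392, 0.085 , 0.12  ]), array([ 0.7257, -0.0382,  0.12  ]), array([ 0.569 , -0.0228,  0.12  ]), array([0.5821, 0.1038, 0.12  ])]
bar [array([0.5371, 0.0928, 0.135 ]), array([ 0.5208, -0.0461,  0.135 ])]
mat [array([ 0.5391, -0.2463,  0.004 ]), array([ 0.5261, -0.4668,  0.004 ]), array([ 0.3344, -0.4571,  0.004 ]), array([ 0.3456, -0.2345,  0.004 ])]
basket [array([0.5107, 0.4738, 0.09  ]), array([0.5163, 0.2677, 0.09  ]), array([0.3167, 0.2582, 0.09  ]), array([0.3064, 0.4632, 0.09  ])]
board [0.65117286 0.03298505 0.18263311] 80 ((651.4166259765625, 32.99107360839844), (12.021894454956055, 96.19548034667969), 83.05699157714844)
bar [0.52832828 0.02100133 0.13976633] 107 ((528.9756469726562, 21.695144653320312), (136.6819305419922, 12.438789367675781), 82.81326293945312)
mball [0.56336782 0.18442922 0.20424213] 23
dot [0.53437485 0.15871461 0.09681027] 30
candle [0.35670597 0.1262817  0.10989627] 259
cam in tool [ 0.07544093 -0.00088794 -0.07075218] [[ 0.   -0.95 -0.3 ]
 [ 1.    0.    0.  ]
 [-0.   -0.3   0.95]] 336.5272996053009
```

```bash
cat >> h.py <<'E'
def quat(r):
    x,y,z,w=r.as_quat(); return np.array([w,x,y,z])
DOWN=R.from_euler('x',180,degrees=True)  # tool x->+x, y->-y, z->-z
def trayR(yaw,tip=0.):   # tray attitude in world; tip>0: -x end goes down
    return R.from_euler('z',yaw)*R.from_euler('y',-tip)
def tool_for_tray(pos,rot,flip):
    """tray origin pose -> TCP pose, gripped at tray_grip"""
    Rt=rot*DOWN
    if flip: Rt=Rt*R.from_euler('z',180,degrees=True)
    g=np.asarray(pos)+rot.apply([0,0,.064])
    return g-Rt.apply([0,0,.054]),Rt
E
python3 - <<'E'
from cell import kin
from h import *
y0=np.radians(-6.5)
def chk(n,p,r):
    q=kin.inverse_kinematics(p,quat(r)); print(n,np.round(p,3),None if q is None else np.round(q,2))
for flip in (0,1):
    print("flip",flip)
    chk("view",*tool_for_tray([.651,.033,.25],trayR(y0),flip))
    chk("grasp",*tool_for_tray([.651,.033,.097],trayR(y0),flip))
    chk("high",*tool_for_tray([.651,.033,.28],trayR(y0),flip))
    chk("mat",*tool_for_tray([.436,-.351,.004],trayR(np.radians(-3)),flip))
    chk("mat",*tool_for_tray([.436,-.351,.2],trayR(np.radians(-3)),flip))
    for yaw in np.radians([0,20,40]):
      for tip in np.radians([0,20,35,45,55]):
        rt=trayR(yaw,tip)
        lip=np.array([.4125+.035*np.cos(yaw),.366+.035*np.sin(yaw),.11])
        pos=lip-rt.apply([-.08,0,.006])
        chk(f"tip {np.degrees(yaw):.0f} {np.degrees(tip):.0f}",*tool_for_tray(pos,rt,flip))
for s in (90,-90):
  for pre in (-.3,0,.3):
    r=R.from_euler('z',y0)*R.from_euler('y',pre)*DOWN*R.from_euler('z',s,degrees=True)
    for z in (.135,.24): chk(f"bar{s} {pre}",np.array([.529,.023,z])-r.apply([0,0,.054]),r)
E
```

```text
flip 0
view [0.651 0.033 0.368] [ 0.05  0.41 -0.27  1.52  0.11  1.23 -1.92]
grasp [0.651 0.033 0.215] [-0.02  0.53 -0.18  1.68  0.11  0.93 -1.92]
high [0.651 0.033 0.398] [ 0.06  0.39 -0.28  1.48  0.11  1.29 -1.92]
mat [ 0.436 -0.351  0.122] [ 0.54  0.53  0.04  1.97 -0.03  0.64 -1.03]
mat [ 0.436 -0.351  0.318] [ 0.54  0.27  0.03  1.82 -0.01  1.05 -1.05]
tip 0 0 [0.528 0.366 0.222] [-0.17  0.62 -0.77  1.67  0.49  1.04 -2.66]
tip 0 20 [0.484 0.366 0.243] [-0.83  0.35 -0.04  1.95  0.46  0.66 -2.77]
tip 0 35 [0.449 0.366 0.248] [-0.07  0.57 -1.18  2.06  1.35  1.1   2.73]
tip 0 45 [0.425 0.366 0.246] [-0.45  0.4  -0.79  2.17  1.43  0.99  2.49]
tip 0 55 [0.402 0.366 0.24 ] [-1.25  0.34  0.02  2.3   1.51  0.88  2.2 ]
tip 20 0 [0.521 0.405 0.222] [-0.2   0.67 -0.82  1.63  0.54  1.08 -2.39]
tip 20 20 [0.48  0.391 0.243] [-0.29  0.43 -0.7   1.92  0.74  0.71 -2.66]
tip 20 35 [0.447 0.378 0.248] [-1.53  0.3   0.69  2.2   0.62  0.21 -2.72]
tip 20 45 [0.424 0.37  0.246] [-1.41  0.25  0.43  2.32  1.72  0.36  2.43]
tip 20 55 [0.402 0.362 0.24 ] [-1.15  0.27  0.02  2.42  2.01  0.68  2.07]
tip 40 0 [
[... 1929 characters left out ...]
  -1.19  1.95  0.76  1.04  2.21]
bar90 0 [0.529 0.023 0.294] [ 0.75  0.5  -1.18  1.86  0.51  1.13  2.41]
bar90 0.3 [0.545 0.021 0.187] [ 0.66  0.87 -1.19  1.75  0.64  1.36  2.3 ]
bar90 0.3 [0.545 0.021 0.292] [ 0.67  0.7  -1.19  1.66  0.47  1.47  2.41]
bar-90 -0.3 [0.513 0.025 0.187] [ 0.25  0.33 -0.53  2.18  0.64  0.46 -0.9 ]
bar-90 -0.3 [0.513 0.025 0.292] [ 0.41  0.17 -0.68  2.08  0.35  0.67 -0.61]
bar-90 0 [0.529 0.023 0.189] [ 0.25  0.43 -0.5   1.98  0.29  0.8  -0.53]
bar-90 0 [0.529 0.023 0.294] [ 0.3   0.3  -0.55  1.88  0.18  1.01 -0.44]
bar-90 0.3 [0.545 0.021 0.187] [ 0.22  0.57 -0.47  1.77  0.17  1.14 -0.42]
bar-90 0.3 [0.545 0.021 0.292] [ 0.23  0.45 -0.47  1.69  0.1   1.33 -0.38]
```

```bash
python3 - <<'E'
from cell import kin
from h import *
for flip in (0,1):
    for yaw in np.radians([0,-25,-50,-90]):
      for tip in np.radians([0,25,45,55]):
        rt=trayR(yaw,tip)
        lip=np.array([.4125+.035*np.cos(yaw),.366+.035*np.sin(yaw),.11])
        pos=lip-rt.apply([-.08,0,.006])
        p,r=tool_for_tray(pos,rt,flip)
        q=kin.inverse_kinematics(p,quat(r)); print(flip,f"tip {np.degrees(yaw):.0f} {np.degrees(tip):.0f}",np.round(p,3),None if q is None else np.round(q,2))
E
```

```text
0 tip 0 0 [0.528 0.366 0.222] [-0.17  0.62 -0.77  1.67  0.49  1.04 -2.66]
0 tip 0 25 [0.473 0.366 0.245] [-1.44  0.38  0.66  2.04  0.2   0.51 -2.58]
0 tip 0 45 [0.425 0.366 0.246] [-0.45  0.4  -0.79  2.17  1.43  0.99  2.49]
0 tip 0 55 [0.402 0.366 0.24 ] [-1.25  0.34  0.02  2.3   1.51  0.88  2.2 ]
0 tip -25 0 [0.517 0.317 0.222] [-1.12  0.52  0.64  1.83 -0.39  0.91 -2.31]
0 tip -25 25 [0.467 0.341 0.245] [-0.04  0.64 -1.18  1.92  1.11  1.27  2.59]
0 tip -25 45 [0.424 0.361 0.246] [-0.26  0.7  -1.19  2.01  1.35  1.57  2.26]
0 tip -25 55 [0.403 0.371 0.24 ] [-0.37  0.79 -1.19  2.04  1.46  1.79  2.12]
0 tip -50 0 [0.486 0.278 0.222] [-1.39  0.62  1.07  1.96 -0.66  0.97 -2.44]
0 tip -50 25 [0.451 0.32  0.245] [-0.07  0.68 -1.18  1.87  1.    1.44  2.22]
0 tip -50 45 [0.42  0.357 0.246] [-0.3   0.82 -1.19  1.84  1.18  1.83  1.98]
0 tip -50 55 [0.406 0.374 0.24 ] [-0.51  0.79 -0.99  1.82  1.16  1.88  1.94]
0 tip -90 0 [0.412 0.251 0.222] [ 0.26  0.53 -1.18  2.03  0.6   0.98  1.92]
0 tip -90 25 [0.412 0.306 0.245] [-0.07  0.73 -1.19  1.8   0.77  1.58  1.63]
0 tip -90 45 [0.412 0.354 0.246] [
[... 639 characters left out ...]
62 -0.89]
1 tip -25 55 [0.403 0.371 0.24 ] [-0.45  0.7  -1.06  2.04  1.4   1.68 -1.01]
1 tip -50 0 [0.486 0.278 0.222] [ 0.19  0.65 -1.12  1.86  0.66  1.07 -0.5 ]
1 tip -50 25 [0.451 0.32  0.245] [-0.16  0.58 -1.01  1.87  0.91  1.33 -0.86]
1 tip -50 45 [0.42  0.357 0.246] [-0.28  0.86 -1.24  1.84  1.21  1.87 -1.17]
1 tip -50 55 [0.406 0.374 0.24 ] [-0.5   0.8  -1.    1.82  1.16  1.88 -1.2 ]
1 tip -90 0 [0.412 0.251 0.222] [ 0.21  0.49 -1.1   2.03  0.54  0.95 -1.17]
1 tip -90 25 [0.412 0.306 0.245] [-0.14  0.65 -1.04  1.81  0.7   1.5  -1.44]
1 tip -90 45 [0.412 0.354 0.246] [-0.37  0.84 -0.99  1.61  0.77  1.91 -1.56]
1 tip -90 55 [0.412 0.377 0.24 ] [-0.67  0.79 -0.58  1.54  0.64  1.91 -1.42]
```

```bash
python3 - <<'E'
from cell import env,kin,camera,calibration
from h import *
p,r=tool_for_tray([.651,.033,.28],trayR(np.radians(-6.5)),0)
env.reach(p,quat(r)); s=env.get_state(); print(s["time"],s["qpos"].round(2),s["tcp_pos"])
c=calibration("wrist"); im,d=camera("wrist"); np.savez("w1.npz",p=im,d=d,**c); cv2.imwrite("pics/w1.png",cv2.resize(im,None,fx=1.5,fy=1.5))
E
```

```text
2.6917 [ 0.06  0.39 -0.28  1.48  0.11  1.29 -1.92] [0.65107769 0.03173693 0.39784055]
```

View pics/w1.png

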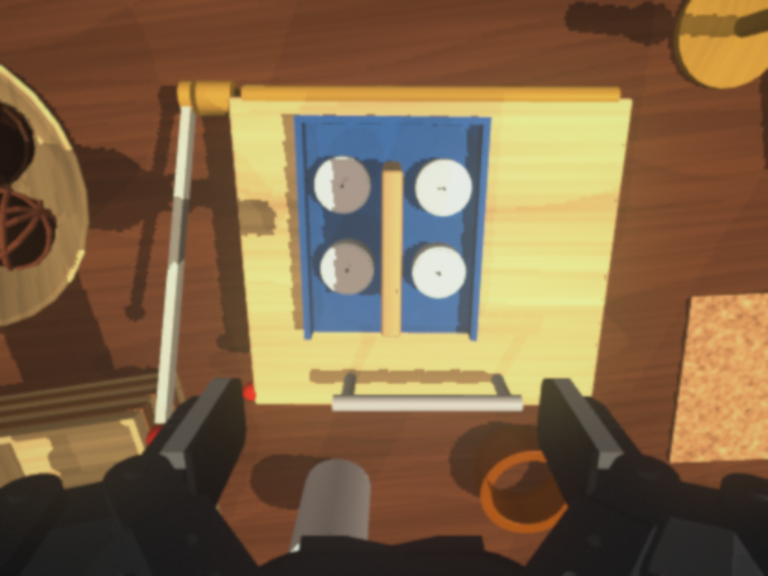

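```bash
python3 - <<'E'
from h import *
D=np.load("w1.npz"); c={k:D[k] for k in ["fx","fy","cx","cy","rvec","tvec"]}; p,d=D["p"],D["d"]; P=cloud(c,d)
v,u=np.mgrid[:384,:512]
def sel(v0,v1,u0,u1,lo,hi):
    m=(v>=v0)&(v<v1)&(u>=u0)&(u<u1)&(P[...,2]>lo)&(P[...,2]<hi); return P[m]
def an(n,Q):
    m=Q.mean(0); w=np.linalg.svd((Q-m)[:,:2],full_matrices=False)[2][0]; b=cv2.minAreaRect((Q[:,:2]*1000).astype(np.float32))
    print(n,m.round(4),len(Q),"dir",np.degrees(np.arctan2(w[1],w[0])).round(2),b)
an("board",sel(105,230,245,280,.175,.195))
an("bar",sel(258,280,215,355,.125,.16))
an("lid",sel(60,275,150,425,.092,.102))
an("mat-ish",sel(195,310,445,512,.0,.012))
hsv=cv2.cvtColor(p,cv2.COLOR_BGR2HSV)
red=((hsv[...,0]<6)|(hsv[...,0]>174))&(hsv[...,1]>200)&(hsv[...,2]>150)
for n,(a,b,e,f) in {"ball":(275,300,92,112),"dot":(250,275,155,175)}.items():
    m=red&(v>=a)&(v<b)&(u>=e)&(u<f); print(n,u[m].mean(),v[m].mean(),m.sum(),P[m].mean(0),np.median(P[m],0))
t=(hsv[...,0]>100)&(hsv[...,0]<125)&(hsv[...,1]>130)&(v<230)&(u>190)&(u<335)&(v>70)
for uu,vv,z in [(198,78,.118),(327,78,.118),(318,226,.118),(205,226,.118),(200.5,222,.103)]:
    print(ray_z(c,uu,vv,z).round(4))
print("bar ends",ray_z(c,222,268.5,.135),ray_z(c,348,269,.135))
print("lid corners",ray_z(c,154,66,.097),ray_z(c,421,66,.097),ray_z(c,170,269,.097),ray_z(c,396,268,.097))
E
```

```text
board [0.6575 0.0309 0.1834] 1539 dir 172.91 ((654.3632202148438, 31.02367401123047), (11.892867088317871, 99.93816375732422), 83.11000061035156)
bar [0.5318 0.019  0.1392] 1426 dir -96.61 ((530.6065063476562, 19.08393096923828), (139.88331604003906, 11.135589599609375), 83.32902526855469)
lid [ 0.6329 -0.0054  0.0977] 32306 dir -86.05 ((626.709228515625, 12.385040283203125), (289.6116027832031, 244.58950805664062), 83.42266845703125)
mat-ish [ 0.4433 -0.2811  0.0046] 7585 dir -172.55 ((437.6365661621094, -285.6860046386719), (216.58999633789062, 107.95055389404297), 2.661999225616455)
ball 100.45 290.55 20 [0.57456196 0.1789197  0.2180113 ] [0.56681429 0.18718319 0.20479651]
dot 165.46808510638297 261.8936170212766 47 [0.53266962 0.1633891  0.09802162] [0.53298999 0.16336023 0.09811998]
[0.7398 0.0834 0.118 ]
[ 0.7252 -0.0431  0.118 ]
[ 0.568  -0.0242  0.118 ]
[0.5826 0.1025 0.118 ]
[0.5821 0.1103 0.103 ]
bar ends [0.53647307 0.0882095  0.135     ] [ 0.51954959 -0.05196283  0.135     ]
lid corners [0.75748081 0.1302857  0.097     ] [ 0.72578653 -0.14459141  0.097     ] [0.52169985 0.16013943 0.097     ] [ 0.49055941 -0.12009677  0.097     ]
```

```bash
python3 - <<'E'
from cell import env,kin,camera,calibration
from h import *
y=np.radians(-6.9)
p,r=tool_for_tray([.654,.031,.26],trayR(y),1)
env.reach(p,quat(r)); s=env.get_state(); print(s["time"],s["qpos"].round(2),s["tcp_pos"])
c=calibration("wrist"); im,d=camera("wrist"); np.savez("w2.npz",p=im,d=d,**c); cv2.imwrite("pics/w2.png",cv2.resize(im,None,fx=1.5,fy=1.5))
p,r=tool_for_tray([.654,.031,.097],trayR(y),1)
print(env.movel(p,velocity=.12,stop_force=8)); s=env.get_state(); print(s["time"],s["tcp_pos"]-p,s["force"].round(2))
im,d=camera("scene"); cv2.imwrite("pics/s2.png",cv2.resize(im[100:280,150:400],None,fx=3,fy=3,interpolation=cv2.INTER_CUBIC))
E
```

```text
5.2083 [ 0.44  0.52 -0.87  1.47  0.4   1.33  0.99] [0.65399645 0.03100678 0.37799457]
False
6.7667 [0.0004419  0.00018384 0.00090131] [ 0.49  0.52 -0.12]
```

View pics/w2.png

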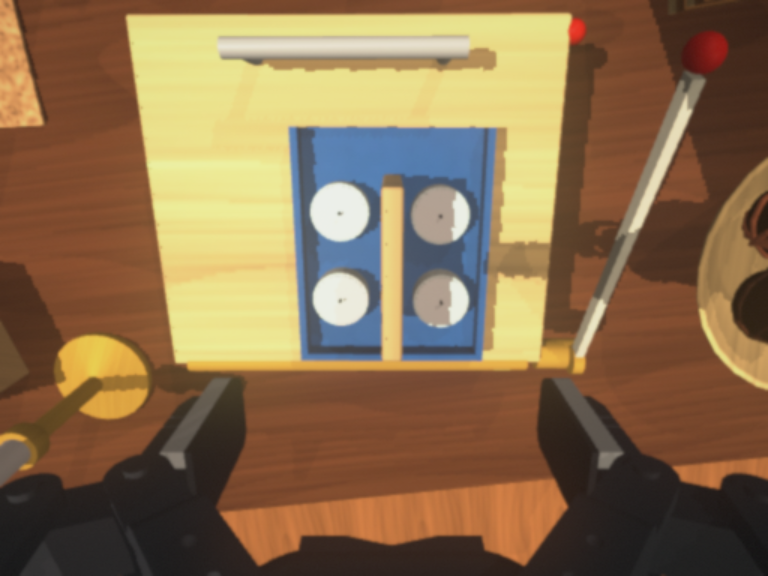

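View pics/s2.png

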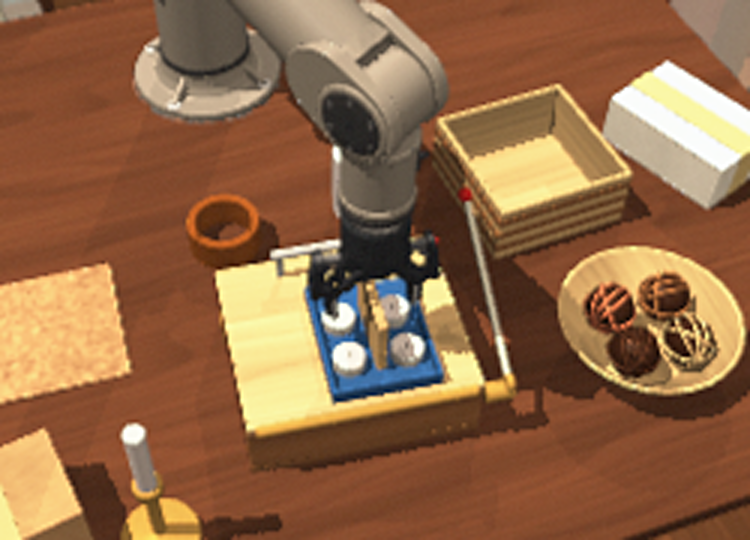

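```bash
python3 - <<'E'
from cell import env,kin,camera,calibration
from h import *
y=np.radians(-6.9)
env.grip(0.0,80); s=env.get_state(); print(s["time"],s["opening"],s["force"].round(2),s["torque"].round(3))
def go(pos,rt,v):
    p,r=tool_for_tray(pos,rt,1); env.movel(p,velocity=v,rot=quat(r))
    s=env.get_state(); print(round(s["time"],2),s["tcp_pos"].round(3),s["qpos"].round(2),s["force"].round(2),round(s["opening"],4))
go([.654,.031,.15],trayR(y),.08)
go([.654,.031,.27],trayR(y),.12)
im,d=camera("scene"); cv2.imwrite("pics/s3.png",cv2.resize(im[80:280,150:400],None,fx=3,fy=3,interpolation=cv2.INTER_CUBIC))
c=calibration("wrist"); im,d=camera("wrist"); cv2.imwrite("pics/w3.png",im)
E
```

```text
7.4833 0.01112061632352005 [-1.2  -0.8   0.97] [ 0.002  0.062 -0.095]
8.3 [0.654 0.031 0.268] [ 0.42  0.61 -0.83  1.6   0.48  1.15  0.93] [-0.31 -0.55 -4.68] 0.0111
9.45 [0.654 0.031 0.387] [ 0.44  0.52 -0.87  1.46  0.4   1.35  1.  ] [ 0.66 -0.16 -3.24] 0.0111
```

View pics/s3.png

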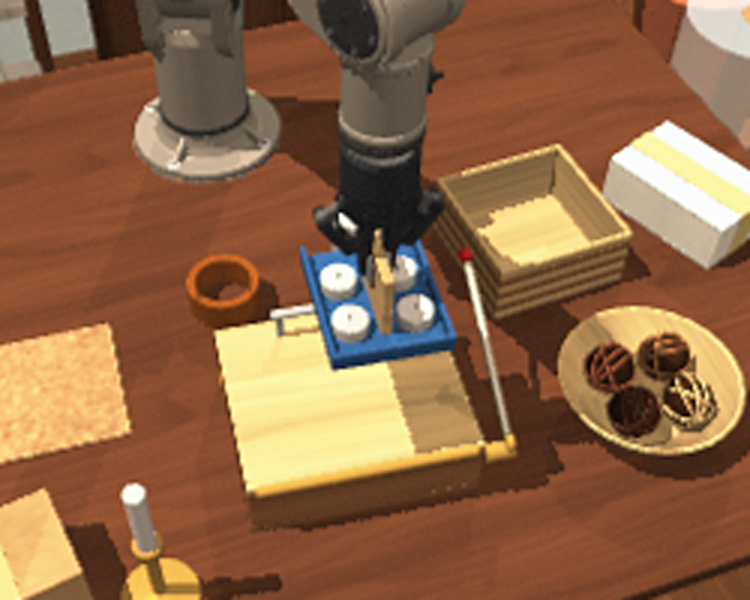

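View pics/w3.png

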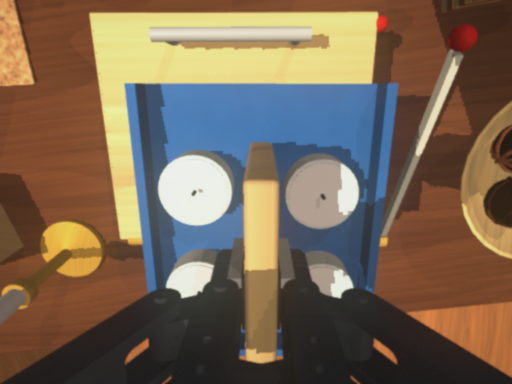

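```bash
python3 - <<'E'
from cell import env,kin,camera,calibration
from h import *
def go(pos,rt,v):
    p,r=tool_for_tray(pos,rt,1); env.movel(p,velocity=v,rot=quat(r))
    s=env.get_state(); print(round(s["time"],2),s["tcp_pos"].round(3),s["qpos"].round(2),s["force"].round(2),round(s["opening"],4))
yaw=np.radians(-5); bc=np.array([.4125,.366,0])
def golip(tip,z,v,off=.035):
    rt=trayR(yaw,np.radians(tip)); lip=bc+[off*np.cos(yaw),off*np.sin(yaw),z]
    go(lip-rt.apply([-.08,0,.006]),rt,v)
golip(-4,.26,.17)
golip(0,.16,.12)
golip(18,.11,.08)
im,d=camera("scene"); cv2.imwrite("pics/s4.png",cv2.resize(im[80:280,200:450],None,fx=3,fy=3,interpolation=cv2.INTER_CUBIC))
E
```

```text
11.73 [0.535 0.354 0.366] [-0.05  0.55 -0.92  1.48  0.38  1.36  0.49] [ 0.4   0.51 -3.47] 0.011
12.67 [0.527 0.356 0.273] [-0.08  0.59 -0.88  1.64  0.49  1.14  0.4 ] [ 0.17  0.59 -1.28] 0.0111
13.43 [0.489 0.36  0.242] [-0.24  0.47 -0.77  1.89  0.79  0.89  0.05] [ 0.17 -0.63 -2.98] 0.0111
```

View pics/s4.png

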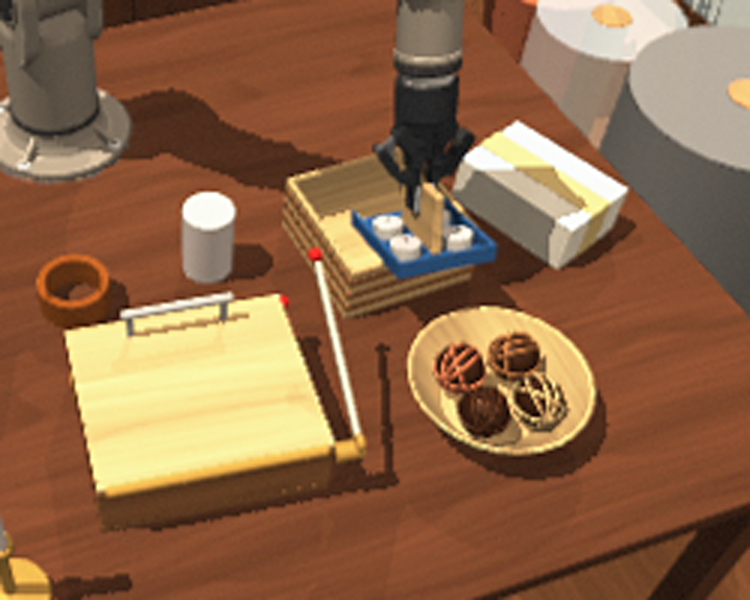

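```bash
python3 - <<'E'
from cell import env,kin,camera,calibration
from h import *
def go(pos,rt,v):
    p,r=tool_for_tray(pos,rt,1); env.movel(p,velocity=v,rot=quat(r))
    s=env.get_state(); print(round(s["time"],2),s["tcp_pos"].round(3),s["qpos"].round(2),s["force"].round(2),round(s["opening"],4))
yaw=np.radians(-5); bc=np.array([.4125,.366,0])
def golip(tip,z,v,off=.035):
    rt=trayR(yaw,np.radians(tip)); lip=bc+[off*np.cos(yaw),off*np.sin(yaw),z]
    go(lip-rt.apply([-.08,0,.006]),rt,v)
golip(28,.105,.05)
golip(38,.105,.05)
golip(46,.105,.08)
env.dwell(.5)
im,d=camera("scene"); cv2.imwrite("pics/s5.png",cv2.resize(im[80:280,200:450],None,fx=3,fy=3,interpolation=cv2.INTER_CUBIC))
E
```

```text
14.1 [0.466 0.361 0.242] [-0.36  0.41 -0.71  2.    1.    0.85 -0.22] [-1.37 -0.23 -3.38] 0.0111
14.73 [0.442 0.363 0.243] [-0.49  0.38 -0.66  2.1   1.22  0.91 -0.5 ] [-0.11 -0.48 -2.66] 0.0115
15.12 [0.423 0.365 0.24 ] [-0.6   0.39 -0.65  2.16  1.38  1.01 -0.71] [ 0.88  0.1  -2.66] 0.0111
```

View pics/s5.png

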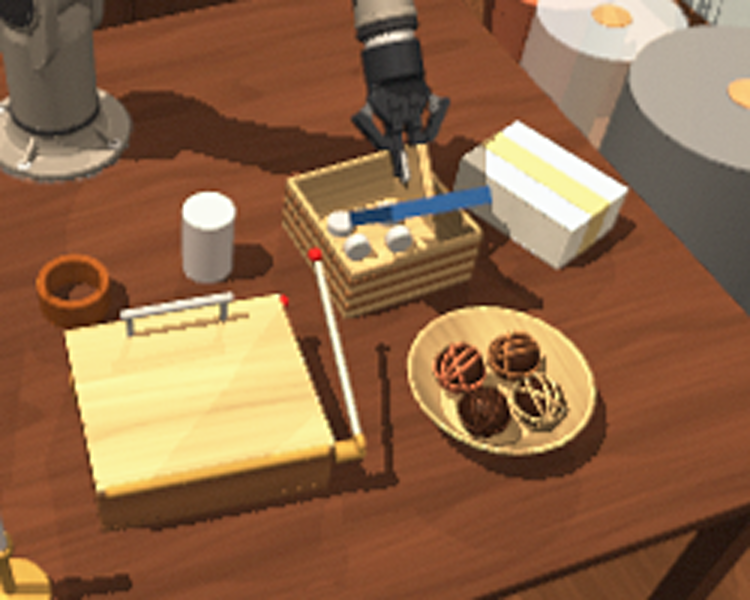

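```bash
python3 - <<'E'
from cell import env,kin,camera,calibration
from h import *
im,d=camera("top"); a=cv2.resize(im[180:270,110:230],(640,480),interpolation=cv2.INTER_CUBIC); cv2.imwrite("pics/t6.png",a)
im,d=camera("wrist"); cv2.imwrite("pics/w6.png",im)
E
```

```text
(no output)
```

View pics/t6.png

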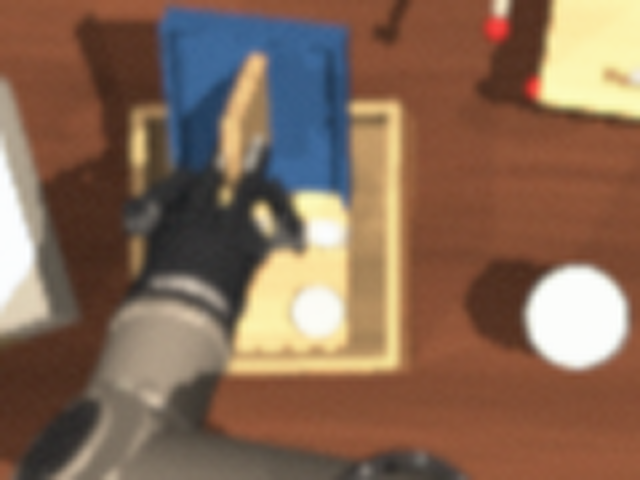

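View pics/w6.png

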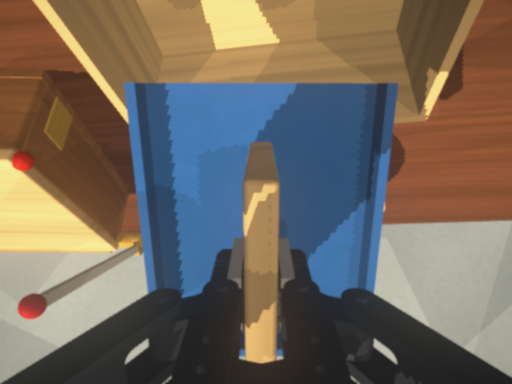

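```bash
python3 - <<'E'
from cell import env,kin,camera,calibration
from h import *
def go(pos,rt,v):
    p,r=tool_for_tray(pos,rt,1); env.movel(p,velocity=v,rot=quat(r))
    s=env.get_state(); print(round(s["time"],2),s["tcp_pos"].round(3),s["qpos"].round(2),s["force"].round(2),round(s["opening"],4))
yaw=np.radians(-5); bc=np.array([.4125,.366,0])
def golip(tip,z,v,off=.035):
    rt=trayR(yaw,np.radians(tip)); lip=bc+[off*np.cos(yaw),off*np.sin(yaw),z]
    go(lip-rt.apply([-.08,0,.006]),rt,v)
golip(15,.20,.15)
golip(0,.26,.15)
go([.46,.0,.26],trayR(np.radians(-4)),.25)
im,d=camera("scene"); cv2.imwrite("pics/s7.png",cv2.resize(im[120:200,280:400],None,fx=5,fy=5,interpolation=cv2.INTER_CUBIC))
go([.436,-.351,.2],trayR(np.radians(-3)),.25)
im,d=camera("top"); np.savez("t7.npz",p=im,d=d); cv2.imwrite("pics/t7.png",cv2.resize(im[180:270,110:230],(640,480),interpolation=cv2.INTER_CUBIC))
cv2.imwrite("pics/t7b.png",cv2.resize(im[170:280,280:400],None,fx=4,fy=4,interpolation=cv2.INTER_CUBIC))
E
```

```text
16.82 [0.494 0.359 0.328] [-0.2   0.38 -0.78  1.77  0.57  1.03  0.27] [-0.14  0.59 -2.46] 0.0112
17.33 [0.526 0.356 0.371] [-0.12  0.48 -0.82  1.53  0.36  1.29  0.5 ] [-1.1   0.04 -3.11] 0.0106
18.93 [0.46  0.001 0.378] [ 0.58  0.11 -0.76  1.91  0.08  1.15  1.29] [ 0.1  -0.14 -2.97] 0.011
20.56 [ 0.437 -0.349  0.318] [ 0.97  0.32 -0.5   1.79  0.17  1.07  1.93] [ 0.24  0.46 -2.22] 0.0111
```

View pics/s7.png

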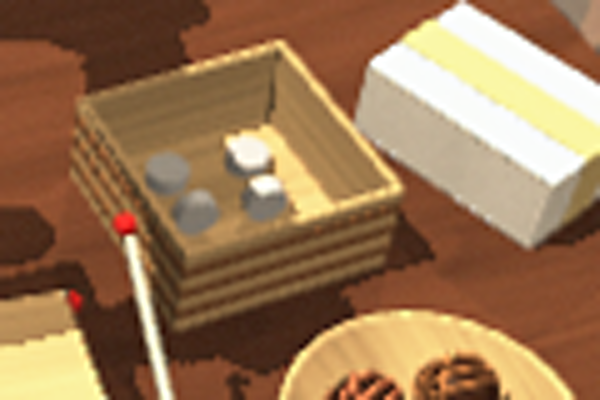

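View pics/t7.png

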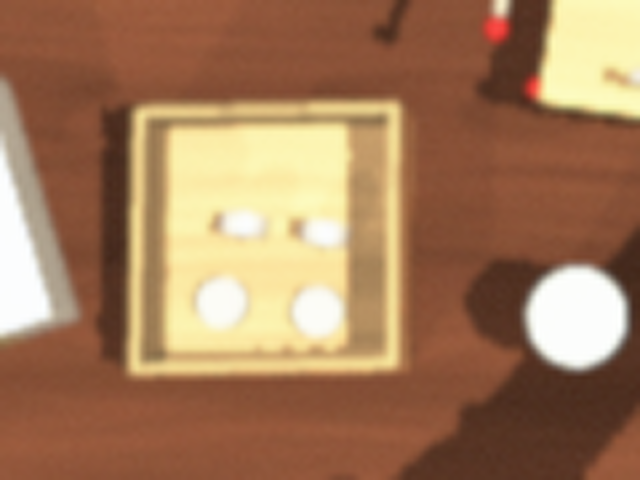

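View pics/t7b.png

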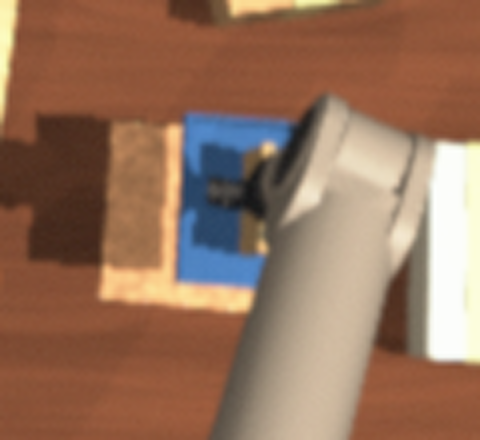

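```bash
python3 - <<'E'
from h import *
D=np.load("w1.npz"); c={k:D[k] for k in ["fx","fy","cx","cy","rvec","tvec"]}
print(ray_z(c,448,307,.004),ray_z(c,461,197,.004), "top est corners (.3456,-.2345),(.5391,-.2463)")
from cell import env,kin,camera,calibration
def go(pos,rt,v,sf=None):
    p,r=tool_for_tray(pos,rt,1); print(env.movel(p,velocity=v,rot=quat(r),stop_force=sf))
    s=env.get_state(); print(round(s["time"],2),(s["tcp_pos"]-p).round(4),s["force"].round(2),round(s["opening"],4))
rt=trayR(np.radians(-3))
go([.436,-.351,.03],rt,.15)
env.dwell(.1)
go([.436,-.351,.001],rt,.03,5)
E
```

```text
[ 0.34989412 -0.24030583  0.004     ] [ 0.53836829 -0.24943305  0.004     ] top est corners (.3456,-.2345),(.5391,-.2463)
False
21.89 [ 0.0006 -0.0003  0.0009] [ 0.28  0.15 -2.87] 0.0111
True
22.79 [-0.0001  0.0001  0.0033] [-0.32  0.69  4.74] 0.0112
```

```bash
python3 - <<'E'
from h import *
from cell import env,kin,camera,calibration
env.grip(.06); s=env.get_state(); print(s["time"],s["opening"])
p=s["tcp_pos"].copy(); p[2]+=.14; env.movel(p,velocity=.15)
y=np.radians(-6.75)
r=R.from_euler('z',y)*DOWN*R.from_euler('z',-90,degrees=True)
bar=np.array([.529,.019,.135])
env.reach(bar+[0,0,.054+.10],quat(r)); s=env.get_state(); print(s["time"],s["qpos"].round(2),s["tcp_pos"])
c=calibration("wrist"); im,d=camera("wrist"); np.savez("w8.npz",p=im,d=d,**c); cv2.imwrite("pics/w8.png",im)
im,d=camera("top"); np.savez("t8.npz",p=im,d=d); cv2.imwrite("pics/t8.png",cv2.resize(im[120:270,120:370],None,fx=3,fy=3,interpolation=cv2.INTER_CUBIC))
E
```

```text
23.3167 0.05992244813265947
26.375 [ 0.19  0.28 -0.41  1.9   0.13  0.99 -0.4 ] [0.52897659 0.01835269 0.28874509]
```

View pics/w8.png

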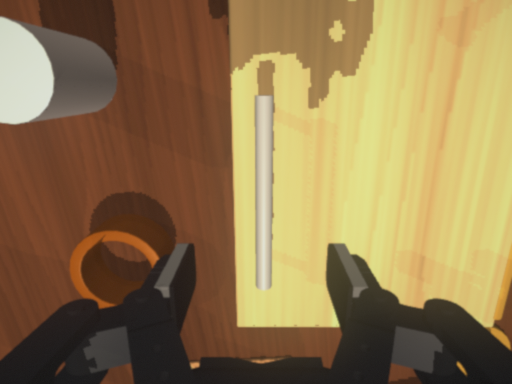

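View pics/t8.png

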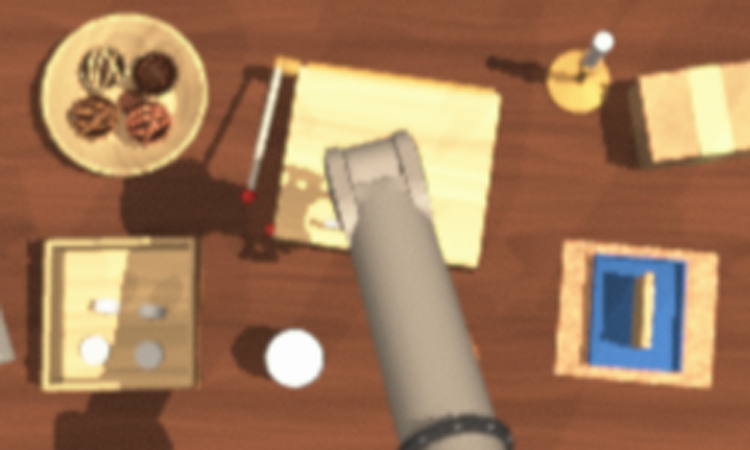

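```bash
python3 - <<'E'
from h import *
D=np.load("w8.npz"); c={k:D[k] for k in ["fx","fy","cx","cy","rvec","tvec"]}; d=D["d"];P=cloud(c,d)
a,b=ray_z(c,264.3,96,.141),ray_z(c,264.3,289,.141); print(a,b,(a+b)/2)
m=(P[...,2]>.122)&(P[...,2]<.16); m[:, :245]=0; m[:,285:]=0; m[:90]=0; m[295:]=0
Q=P[m]; print(cv2.minAreaRect((Q[:,:2]*1000).astype(np.float32)),np.percentile(Q[:,2],[5,50,95]))
# marker angle from all views: ray ∩ plane of rotation
psi=np.radians(-6.75); ex=np.array([np.cos(psi),np.sin(psi),0]); ey=np.array([-np.sin(psi),np.cos(psi),0])
hinge=np.array([.529,.019,.091])+.215*ex
def ang(c,u,v,lat):
    Rm=R.from_rotvec(np.ravel(c["rvec"])).as_matrix(); o=-Rm.T@np.ravel(c["tvec"]); r=Rm.T@np.array([(u-c["cx"])/c["fx"],(v-c["cy"])/c["fy"],1])
    X=o+r*((lat-(o-hinge)@ey)/(r@ey)); w=X-hinge
    return X.round(4),"ang",np.arctan2(w[2],-(w@ex)).round(3),"rad",np.hypot(w[2],w@ex).round(4)
def cen(p,u,v,n=9):
    h=p.astype(int); w=np.clip(h[...,2]-np.maximum(h[...,1],h[...,0])-40,0,None).astype(float)
    vv,uu=np.mgrid[:384,:512]; k=(abs(uu-u)<n)&(abs(vv-v)<n); w=w*k; return (w*uu).sum()/w.sum(),(w*vv).sum()/w.sum()
from cell import calibration
D2=np.load("w2.npz"); c2={k:D2[k] for k in ["fx","fy","cx","cy","rvec","tvec"]}
S=np.load("scene0.npz");T=np.load("t7.npz")
for n,cc,p,mb,db in [("w2",c2,D2["p"],(470,34.5),(385,20)),("scene",calibration("scene"),S["p"],(305,165),(294,180.5)),("top",calibration("top"),T["p"],(203,185.5),(210,196.5))]:
    nn=12 if n=="w2" else 5
    print(n,"marker",cen(p,*mb,nn),[ang(cc,*cen(p,*mb,nn),l) for l in (.16,.165,.17)]); print(n,"dot",cen(p,*db,nn),ang(cc,*cen(p,*db,nn),.14))
E
```

```text
[0.53800636 0.08812864 0.141     ] [ 0.52206409 -0.05014958  0.141     ] [0.53003522 0.01898953 0.141     ]
((529.3993530273438, 18.87078857421875), (140.38043212890625, 12.00754165649414), 83.23416900634766) [0.13731135 0.14052697 0.14205899]
w2 marker (np.float64(472.2939475713184), np.float64(33.673130300693906)) [(array([0.5615, 0.1763, 0.2171]), 'ang', np.float64(0.56), 'rad', np.float64(0.2374)), (array([0.5609, 0.1814, 0.2083]), 'ang', np.float64(0.525), 'rad', np.float64(0.2339)), (array([0.5604, 0.1865, 0.1996]), 'ang', np.float64(0.49), 'rad', np.float64(0.2307))]
w2 dot (np.float64(384.3835033119546), np.float64(19.7287351487751)) (array([0.5329, 0.1595, 0.1082]), 'ang', np.float64(0.075), 'rad', np.float64(0.2283))
scene marker (np.float64(304.54660863257163), np.float64(164.26296699310845)) [(array([0.578 , 0.1743, 0.217 ]), 'ang', np.float64(0.599), 'rad', np.float64(0.2235)), (array([0.5666, 0.1807, 0.2037]), 'ang', np.float64(0.521), 'rad', np.float64(0.2266)), (array([0.5553, 0.1871, 0.1904]), 'ang', np.float64(0.445), 'rad', np.float64(0.2311))]
scene dot (np.float64(294.81351492928235), np.float64(179.6024096385542)) (array([0.5488, 0.1576, 0.1107]), 'ang', np.float64(0.093), 'rad', np.float64(0.2125))
top marker (np.float64(202.15099818511797), np.float64(185.1317604355717)) [(array([0.5468, 0.178 , 0.2931]), 'ang', np.float64(0.752), 'rad', np.float64(0.2958)), (array([0.5527, 0.1823, 0.2533]), 'ang', np.float64(0.656), 'rad', np.float64(0.2659)), (array([0.5586, 0.1867, 0.2134]), 'ang', np.float64(0.538), 'rad', np.float64(0.239))]
top dot (np.float64(209.24713740458014), np.float64(196.24809160305344)) (array([0.5207, 0.161 , 0.18  ]), 'ang', np.float64(0.355), 'rad', np.float64(0.2559))
```

```bash
cat >> h.py <<'E'
psi=np.radians(-6.75); ex=np.array([np.cos(psi),np.sin(psi),0]); ey=np.array([-np.sin(psi),np.cos(psi),0])
bar0=np.array([.5295,.019,.135]); hinge=bar0+.215*ex-[0,0,.044]
r0=R.from_euler('z',psi)*DOWN*R.from_euler('z',-90,degrees=True)
def lidpose(th,off=0.):
    A=R.from_rotvec(th*ey); r=A*r0
    return hinge+A.apply(bar0-hinge)-r.apply([0,0,.054+off]),r
E
python3 - <<'E'
from h import *
from scipy.optimize import least_squares
from cell import env,kin,camera,calibration
D2=np.load("w2.npz"); c2={k:D2[k] for k in ["fx","fy","cx","cy","rvec","tvec"]}
obs=[(c2,(472.3,33.7),1.),(calibration("scene"),(304.55,164.26),1.),(calibration("top"),(202.15,185.13),1.)]
f=lambda X:np.concatenate([(proj({k:np.ravel(v) if k in("rvec","tvec") else float(v) for k,v in c.items()},X)[0]-np.array(o))*w for c,o,w in obs])
s=least_squares(f,[.56,.187,.2]); w=s.x-hinge; print(s.x,s.fun.round(2),"ang",np.arctan2(w[2],-(w@ex)),np.hypot(w[2],w@ex),"lat",w@ey)
for th in (0,.3,.5,.65):
    p,r=lidpose(th); q=kin.inverse_kinematics(p,quat(r)); print(th,p.round(3),None if q is None else q.round(2))
p,r=lidpose(0)
print(env.movel(p,velocity=.08,rot=quat(r),stop_force=8)); st=env.get_state(); print(st["time"],(st["tcp_pos"]-p).round(4),st["force"])
E
```

```text
[0.56026691 0.18742442 0.19788563] [-0.12  0.02  0.84 -0.53  0.24  0.17] ang 0.48213460149206244 0.23052015986736116 lat 0.17087323853361586
0 [0.53  0.019 0.189] [ 0.16  0.41 -0.38  1.98  0.21  0.78 -0.47]
0.3 [0.568 0.014 0.248] [ 0.17  0.52 -0.38  1.68  0.1   1.27 -0.35]
0.5 [0.602 0.01  0.28 ] [ 0.15  0.63 -0.36  1.45  0.06  1.57 -0.33]
0.65 [0.632 0.007 0.299] [ 0.13  0.73 -0.34  1.27  0.03  1.79 -0.32]
False
27.875 [0.0003 0.     0.0005] [ 1.08460275 -0.20269222  0.44026422]
```

```bash
python3 - <<'E'
from h import *
from cell import env,kin,camera,calibration
env.grip(0.,80); s=env.get_state(); print(s["time"],s["opening"],s["force"].round(2))
for th in (.1,.2,.3,.38,.46):
    p,r=lidpose(th); env.movel(p,velocity=.06,rot=quat(r)); s=env.get_state(); print(th,round(s["time"],2),(s["tcp_pos"]-p).round(4),s["force"].round(2),round(s["opening"],4))
env.dwell(.3)
im,d=camera("scene"); np.savez("s9.npz",p=im,d=d); cv2.imwrite("pics/s9.png",cv2.resize(im[100:260,200:400],None,fx=4,fy=4,interpolation=cv2.INTER_CUBIC))
im,d=camera("top"); np.savez("t9.npz",p=im,d=d); cv2.imwrite("pics/t9.png",cv2.resize(im[120:240,150:310],None,fx=5,fy=5,interpolation=cv2.INTER_CUBIC))
c=calibration("wrist");im,d=camera("wrist"); cv2.imwrite("pics/w9.png",im); np.savez("w9.npz",p=im,d=d,**c)
E
```

```text
28.4 0.009536841784499078 [ 5.03 -0.34 -1.32]
0.1 28.94 [ 0.001  -0.0002 -0.0005] [ 7.65 -0.91 -8.21] 0.0095
0.2 29.48 [ 0.0007 -0.0001 -0.001 ] [ 8.35 -0.97 -9.7 ] 0.0095
0.3 30.02 [ 0.0003 -0.     -0.0014] [  7.97   1.13 -11.13] 0.0093
0.38 30.49 [ 0.0001 -0.     -0.0016] [  7.3    0.98 -12.96] 0.0095
0.46 30.96 [-0.0002  0.     -0.0017] [  6.01   0.57 -13.86] 0.0093
```

View pics/s9.png

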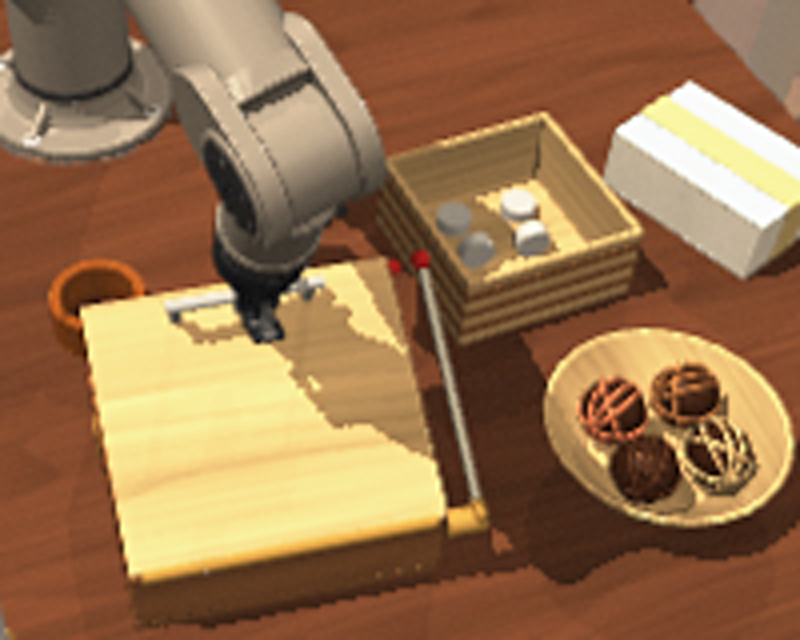

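View pics/t9.png

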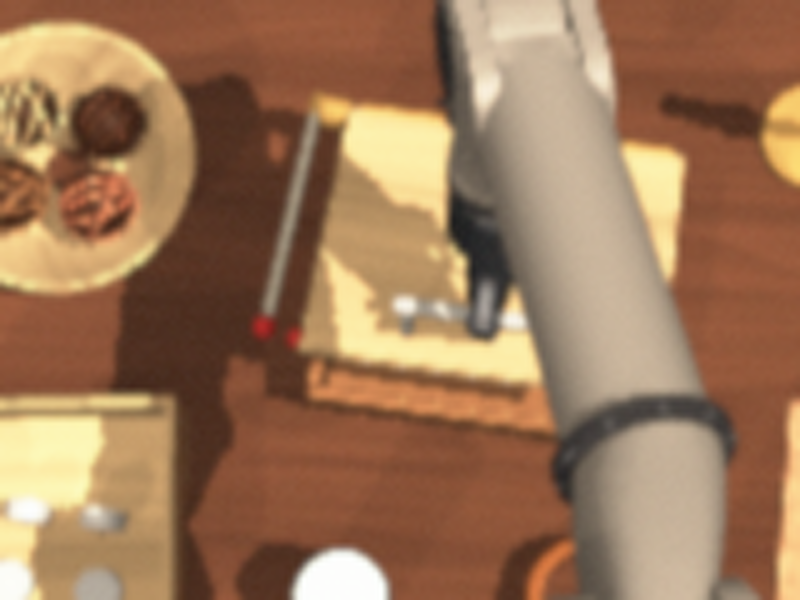

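View pics/w9.png

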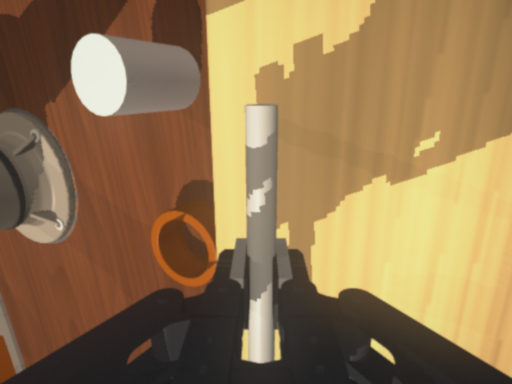

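```bash
cat >> h.py <<'E'
def cen(p,u,v,n):
    h=p.astype(int); w=np.clip(h[...,2]-1.6*np.maximum(h[...,1],h[...,0])-40,0,None).astype(float)
    vv,uu=np.mgrid[:384,:512]; w=w*((abs(uu-u)<n)&(abs(vv-v)<n)); return np.array([(w*uu).sum()/w.sum(),(w*vv).sum()/w.sum()]),(w>0).sum()
def tri(obs):
    from scipy.optimize import least_squares
    f=lambda X:np.concatenate([proj(c,X)[0]-o for c,o in obs])
    s=least_squares(f,[.56,.18,.19]); w=s.x-hinge
    return "X",s.x.round(4),"res",s.fun.round(2),"ang",np.arctan2(w[2],-(w@ex)).round(4),"rad",np.hypot(w[2],w@ex).round(4),"lat",(w@ey).round(4)
E
cat > cmp.py <<'E'
from h import *
from cell import calibration
import sys
cs,ct=calibration("scene"),calibration("top")
def run(sf,tf,guess):
    S=np.load(sf)["p"];T=np.load(tf)["p"]
    for n,(a,b) in guess.items():
        (o1,k1),(o2,k2)=cen(S,*a,3.5),cen(T,*b,3.5); print(n,o1.round(2),k1,o2.round(2),k2,*tri([(cs,o1),(ct,o2)]))
E
python3 - <<'E'
from cmp import *
run("scene0.npz","t7.npz",{"marker":((304.5,164.3),(202.2,185.1)),"dot":((294.5,180),(209.5,196.5))})
run("s9.npz","t9.npz",{"marker":((305,164.5),(202.3,185.3)),"dot":((298.5,166.5),(208.3,187.3))})
S=np.load("s9.npz")["p"];T=np.load("t9.npz")["p"]
cv2.imwrite("pics/z9.png",np.hstack([cv2.resize(S[154:179,285:317],(400,312),interpolation=cv2.INTER_NEAREST),cv2.resize(T[174:199,190:222],(400,312),interpolation=cv2.INTER_NEAREST)]))
E
```

```text
marker [304.54 164.24] 19 [202.61 185.14] 23 X [0.5606 0.1854 0.1965] res [ 0.34 -0.03  0.34  0.14] ang 0.4777 rad 0.2294 lat 0.1689
dot [294.51 179.49] 10 [209.23 195.84] 12 X [0.5325 0.1671 0.0906] res [ 0.54 -0.04  0.53  0.21] ang -0.0016 rad 0.2294 lat 0.1474
marker [304.86 164.36] 16 [202.19 185.03] 18 X [0.561  0.1869 0.1957] res [ 0.41 -0.04  0.41  0.17] ang 0.4754 rad 0.2288 lat 0.1704
dot [298.23 166.13] 9 [208.15 186.92] 7 X [0.5552 0.1641 0.1888] res [ 0.45 -0.04  0.45  0.19] ang 0.4424 rad 0.2285 lat 0.1471
```

View pics/z9.png

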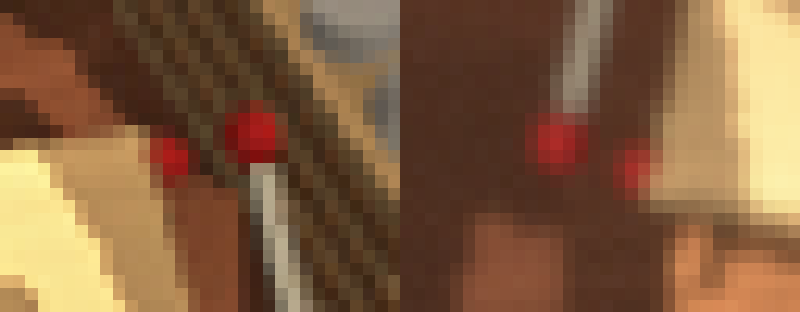

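```bash
python3 - <<'E'
from cmp import *
from cell import env,camera
p,r=lidpose(.491); env.movel(p,velocity=.04,rot=quat(r)); env.dwell(.4)
s=env.get_state(); print(s["time"],(s["tcp_pos"]-p).round(4),s["force"].round(2))
im,d=camera("scene"); np.savez("s10.npz",p=im,d=d)
im2,d2=camera("top"); np.savez("t10.npz",p=im2,d=d2)
run("s10.npz","t10.npz",{"marker":((305,164.5),(202.3,185.3)),"dot":((298.5,165),(208.3,186.5))})
# 3D kinematic lid angle from TCP
Rm=R.from_quat([*s["orientation"][1:],s["orientation"][0]]); b=s["tcp_pos"]+Rm.apply([0,0,.054])-hinge
print("kin angle",np.arctan2(b[2],-(b@ex))-np.arctan2(.044,.215),np.hypot(b[2],b@ex))
# lid plane tilt by depth (top + scene)
for n,dd in (("scene",d),("top",d2)):
    P=cloud(calibration(n),dd); W=P-hinge; X=-(W@ex);Y=W@ey;Z=W[...,2]
    m=(X>.02)&(X<.225)&(abs(Y)<.135)
    for k in range(4):
        # plane through: fit Z = a X + b robustly near expected
        mm=m&(abs(Z-(np.tan(.48)*X+.007))<.012)
        A=np.c_[X[mm],np.ones(mm.sum())]; co=np.linalg.lstsq(A,Z[mm],rcond=None)[0]
    print(n,"lid plane angle",np.arctan(co[0]),co[1],mm.sum())
S=im;T=im2
cv2.imwrite("pics/z10.png",np.hstack([cv2.resize(S[154:179,285:317],(400,312),interpolation=cv2.INTER_NEAREST),cv2.resize(T[174:199,190:222],(400,312),interpolation=cv2.INTER_NEAREST)]))
E
```

```text
32.1417 [-0.0003  0.0001 -0.0016] [  6.43   1.11 -13.66]
marker [304.84 164.37] 16 [202.17 184.99] 18 X [0.5611 0.1869 0.1958] res [ 0.44 -0.04  0.43  0.19] ang 0.4758 rad 0.2288 lat 0.1704
dot [298.54 165.35] 8 [208.14 185.93] 7 X [0.558  0.1636 0.1959] res [ 0.47 -0.04  0.47  0.19] ang 0.4755 rad 0.2291 lat 0.1469
kin angle 0.48473523886283343 0.21858685593005017
scene lid plane angle 0.4740481420440662 0.007691837861545751 4260
top lid plane angle 0.472073601732685 0.007600309731323401 1316
```

View pics/z10.png

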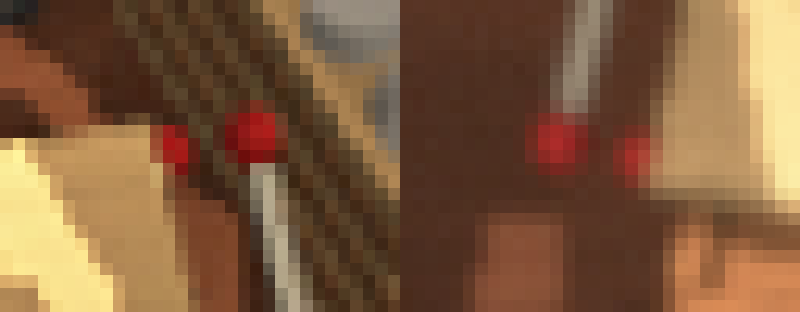

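```bash
python3 - <<'E'
from h import *
from cell import env,camera
p,r=lidpose(.494); env.movel(p,velocity=.03,rot=quat(r)); env.dwell(.6)
a=env.get_state(); env.dwell(.5); s=env.get_state(); print(s["time"],(s["tcp_pos"]-a["tcp_pos"])*1e3,abs(s["joint_velocities"]).max(),s["force"].round(2),s["opening"])
im,d=camera("scene"); np.savez("s11.npz",p=im,d=d); cv2.imwrite("pics/s11.png",cv2.resize(im,None,fx=1.5,fy=1.5))
im,d=camera("top"); np.savez("t11.npz",p=im,d=d); cv2.imwrite("pics/t11.png",cv2.resize(im[170:270,290:390],None,fx=5,fy=5,interpolation=cv2.INTER_CUBIC))
from cmp import run
run("s11.npz","t11.npz",{"marker":((305,164.5),(202.3,185.3)),"dot":((298.5,165),(208.3,186))})
E
```

```text
33.5917 [ 0.00149886 -0.01142877 -0.02620641] 0.0014282595539331924 [  6.44   0.95 -11.92] 0.00918307694819968
marker [304.83 164.36] 16 [202.18 185.01] 18 X [0.561  0.1868 0.1958] res [ 0.43 -0.04  0.43  0.18] ang 0.4757 rad 0.2288 lat 0.1704
dot [298.59 165.39] 9 [208.14 185.98] 11 X [0.558  0.1637 0.1955] res [ 0.44 -0.04  0.44  0.18] ang 0.4741 rad 0.229 lat 0.147
```

View pics/s11.png

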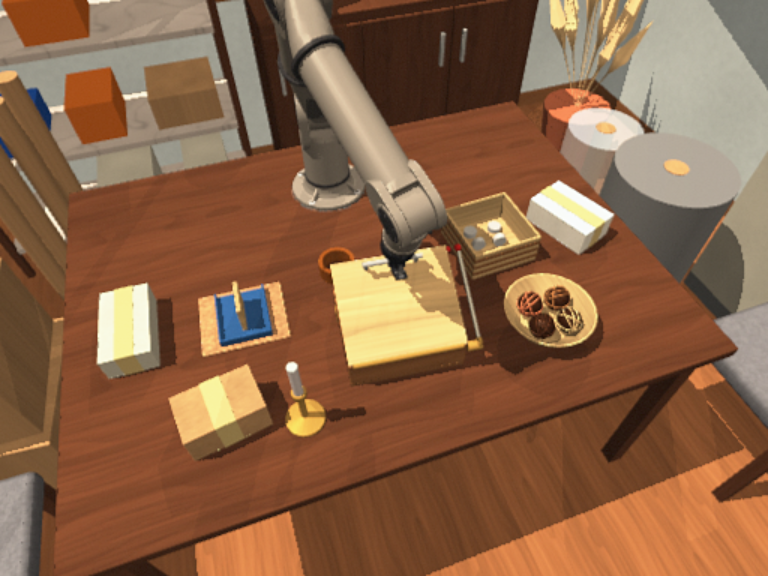

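View pics/t11.png

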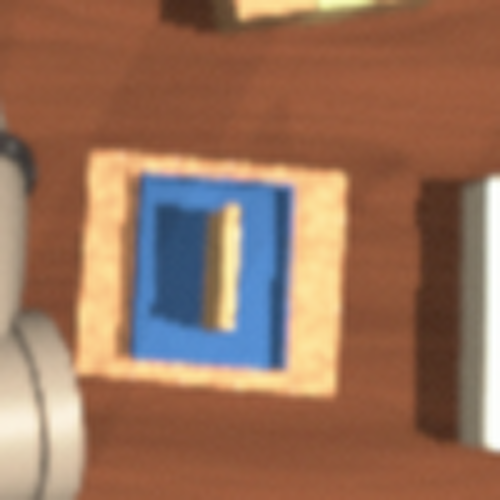

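```bash
python3 - <<'E'
from cell import job,env
job.job_done(); print(env.get_state()["time"])
E
```

```text
the job is handed in; nothing more can be done
the job is handed in; nothing more can be done
```

The job is done and handed in at about 34 s. The four tea lights are in the basket, the empty tray is on the mat, and the arm is still holding the lid level with the marker.

- **Tea lights:** the scene and top pictures both show all four inside the basket. Two of them lie on their edges.
- **Tray:** it stands upright on the cork mat, within about 4 mm of the middle.
- **Lid:** triangulating the two balls from the scene and top cameras puts the red ball on the lid at 0.474 rad and the marker ball at 0.476 rad. The arm barely moved over half a second (under 0.03 mm).
- **Disagreement between checks:** before a final lift of 0.003 rad, the arm's own position put the lid about 0.01 rad higher than the cameras did, at 0.485 rad. The lid-plane depth fit gave 0.472–0.474 rad. An earlier three-view reading of the marker gave 0.482 rad. I set the lid by the camera comparison, raised slightly towards the others.
- **Everything else:** the last scene picture shows the marker arm and the other objects on the table where they were. I judged this by eye, and the pillar candle was partly hidden behind the arm.

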